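Slide the last spice jar home into the seasoning rack

TASK

One spice jar still stands out on the worktop in front of the wooden seasoning rack. Push it gently, low on its body so that it slides along the surface without tipping, into the free bay of the rack (the one with only a cork disc in it) until it stands upright and fully home against the back board. Only push it with the fingers, never pinch or lift it, and leave everything else where it stands; take the hand clear at the end.

Things in the scene. Friction and masses are not known exactly. Their poses are not given: they have to be found in the camera images.
- loose_jar: the jar to push: upright round spice jar, 41 mm across, 105 mm tall, 0.09 to 0.15 kg, glass with a dark screw cap, the only one outside the rack. Origin: centre of its underside. Slides when pushed below 25 mm, tips when pushed higher; a gripper pointing straight down may hit its cap, so lean the tool back 30 to 45 degrees. Two tips 20 to 30 mm apart behind it keep it centred
- rack: fixed wooden rack: back board 222 mm wide, 82 mm high; four dividers 40 mm high, 16 mm thick, round-nosed, 28 mm forward of the board, make three bays without floor, 52 mm wide, centres at y = -68, 0, +68 mm. Origin: on the surface, middle bay, 23 mm before the board (a jar that is home has its centre 2.5 mm further in). x points from the open front into the bays (the way to push), y left, z up
- cork_disc: the free bay's mark: a round cork disc, 38 mm in diameter, stuck down and paper-thin, so a jar slides over it. Origin: its centre, 23 mm before the back board; a jar against the board has its centre 2.5 mm further in. Its own axes mean nothing; take the direction from the rack
- pepper_mill: bystander: steel and glass pepper shaker, 44 mm across, 90 mm tall, standing in a bay of the rack
- rack_jar: bystander: another spice jar, 41 mm across, 105 mm tall, black cap, standing in a bay of the rack
- sesame_jar: bystander: glass jar with a grey metal lid, 54 mm across, 85 mm tall, to the left on the worktop
- glass: bystander: water glass, 80 mm across, 91 mm tall, to the left on the worktop
- white_dish: bystander: white dish with greens, 95x87 mm, 46 mm tall, to the left of the rack and jar, the nearest bystander
- salt_box: bystander: wooden box with a lid, 93x124 mm, 91 mm tall, to the left at the back
- tape: bystander: roll of tape lying flat, 98 mm across, 25 mm high, to the left near the front edge

How it is judged:
At the end, for the whole second after the job is handed in: The jar stands upright (within 0.1 rad) and still on the surface in the free bay, its centre within 12 mm of the cork disc's centre and its glass within about 8 mm of the back board; the jars in the rack are within 15 mm, and the other bystanders within 20 mm, of where they stood (x of loose_jar in the frame of rack above -0.006 m and horizontal distance between loose_jar and cork_disc below 0.012 m and angle between loose_jar's own z axis and vertical below 0.1 rad and height (world z) of loose_jar below 0.004 m and linear speed of loose_jar below 0.01 m/s and distance of each of pepper_mill, rack_jar from where it was at the start of the episode below 0.015 m and distance of each of sesame_jar, glass, white_dish, salt_box, tape from where it was at the start of the episode below 0.02 m); the robot touches nothing.
It fails at once if the jar is lifted off the surface (its underside's centre over 8 mm up) (height (world z) of loose_jar above 0.008 m).
It fails at once if the jar is tipped (over 0.3 rad) (angle between loose_jar's own z axis and vertical above 0.3 rad).
It fails at once if the jar is flung (faster than 0.4 m/s) (linear speed of loose_jar above 0.4 m/s).
It fails at once if the jar is squeezed or rammed by the fingers (over 30 N) (contact force between the fingers and loose_jar above 30 N).
It fails at once if a bystander is displaced (in the rack by over 15 mm, elsewhere by over 20 mm) (distance of any of pepper_mill, rack_jar from where it was at the start of the episode above 0.015 m or distance of any of sesame_jar, glass, white_dish, salt_box, tape from where it was at the start of the episode above 0.02 m).
It also fails if it takes over 35 s, if anything falls off the work surface, if the arm or the gripper's body presses on something with over 40 N, if the wrist force passes 120 N, or if a joint passes its speed limit or range.

ROBOT

A 6-joint arm with a two-finger parallel gripper is mounted at the origin on a cart in front of the work surface, level with it; the furniture and walls round the work are solid. World frame = base frame: x ahead of the robot, y to its left, z up, the work surface at z = 0. Lengths are in m, angles in rad, forces in N, time in s.
With the tool pointing down it reaches from about 0.3 to 0.875 m from the base axis. Payload 4.2 kg.
Tool frame: the origin (TCP) lies midway between the tips of the shut fingers; the grasp point (between the pads) lies robot.pinch_z behind it (robot.pinch_z is the distance from the TCP to the grasp point, in m); z points along the fingers, y is the line along which they close (so a half turn about z gives the same grasp; the last joint's range is limited). The gripper opens to 85 mm and grips with 20 to 120 N. Pads are 22 mm wide; open, the fingers measure 114 mm over their backs; the gripper's body (76 mm by 85 mm) begins 54 mm behind the grasp point. The pads swing forward as they close: fully open they stand 13 mm farther back than shut.
Start: joints at [-1.163, 0.32, 1.565, -0, 1.257, -0.02], TCP at [0.239, -0.523, 0.231] pointing down, gripper open.
Joint ranges: [-3.11, 3.11], [-0.84, 2.01], [0.21, 2.61], [-1.34, 4.49], [0.05, 2.63], [-2.56, 2.56]. Speed limits (rad/s): [2.57, 2.57, 3.14, 3.14, 3.14, 3.14].

INTERFACE

Orientations are given as a rotation vector (axis times angle).
In Python, from station import observe, cams, job, robot gives the robot as it stands.
- The arm moves only by the shell command python3 -m creep 'ROWS' [FORCE]. ROWS is JSON, a list of rows, each an object with "gripper": the gripper command: -1 is shut, 1 is fully open, values between are in proportion; "slide": the shift along the tool's x, y, z in m, a list of three; "twist": the turn about the tool's z in degrees. In form: [{"gripper": gripper, "slide": [tx, ty, tz], "twist": twist}, ...]. A call has 1 to 8 rows; each row is the pose to reach, as a shift and turn from the pose commanded when the call began, along the tool's axes at that moment; what a row does not reach only later rows make up. A row lasts 1/12 s, in which the tool goes at most 41.7 mm and 7.16 degrees, less where a joint would pass 70% of its speed; a pose out of reach is approached as far as the arm can. A call with a gripper value outside its range is refused whole. The fingers move at their own pace and stop on an object; FORCE is the grip in N (left out, the last holds). Time passes only in rows, so rows that repeat a pose let the fingers close. It gives the time, the measured TCP pose, the force, the opening and the grip force at its end, in the units of the state.
- observe(): the state, without advancing time (a new reading comes with each control period).
- cams.get_image(name): name is "scene" or "side" or "wrist"; returns a dict with "pixels" (400x640x3 uint8, blue, green, red), "fx", "fy", "cx", "cy" (pixels), "eye" and "orientation" of the camera in the world. Camera axes: x right, y up, looking along -z (the intrinsics and any distortion apply to the point x, -y, -z); pixel columns grow to the right and rows downward; lengths in m; the calibration is good to about 2 mm. A picture is of the moment at which its call begins. There is no depth.
- job.close_job(): hands the job in; it is judged then, once.
The state is a dict: "time": time; "joint_positions": joint angles; "dq": joint speeds; "joint_torque": joint torques, N m; "eef_pos": TCP position; "tcp_rot": TCP orientation; "force": force on the tool from outside, world axes, zero at the start; "ft_torque": the same for the moment, N m; "opening": finger opening in m; "finger_force": force on a finger pad.
Only numpy, scipy, OpenCV 4.12 (cv2) and the standard library are available. Lean on these libraries where they do the work, as an engineer would, in place of code of your own. Each camera call takes 0.05 s, during which the arm holds its last target. There are 200 camera calls.

## Working session

There is one attempt and no reset: what is moved stays moved. The work goes in short steps, Python scripts to look and compute and a shell command to move; the robot and the scene stay as the last step left them, time stands still between calls to the robot, and variables do not carry over. Pictures are saved under pics/ and viewed, at most 10 in all, crops included, and the job is handed in when it is done.

```bash
mkdir -p pics; ls; python3 - <<'E'
from station import observe,cams,robot
import cv2
for n in("scene","side"):
    d=cams.get_image(n);cv2.imwrite(f"pics/{n}0.png",d["pixels"])
    print(n,{k:v for k,v in d.items() if k!="pixels"})
s=observe();print(s);print(robot.pinch_z)
E
```

```text
pics
scene {'fx': 513.8355623584473, 'fy': 513.8355623584473, 'cx': 316.2276582525084, 'cy': 197.26410213971923, 'eye': array([0.07269263, 0.60418739, 0.71324897]), 'orientation': array([ 0.33470697, -1.17457745, -2.35918468])}
side {'fx': 387.74180144732094, 'fy': 387.74180144732094, 'cx': 317.581549862067, 'cy': 201.59402953966912, 'eye': array([0.27826932, 0.42061992, 0.60809547]), 'orientation': array([ 0.26199112, -1.10510859, -2.50437393])}
{'time': 0.1, 'joint_positions': array([-1.16300443e+00,  3.20220566e-01,  1.56553430e+00, -2.02824995e-05,
        1.25740221e+00, -2.00021588e-02]), 'dq': array([ 0.00042334,  0.00186335, -0.00197955,  0.00072171, -0.00035195,
        0.0004081 ]), 'joint_torque': array([ 1.52975340e-04, -4.16408479e+01, -2.34704697e+01, -9.10597890e-07,
        4.89400336e-03,  2.65753329e-05]), 'eef_pos': array([ 0.23837554, -0.52280218,  0.23057941]), 'tcp_rot': array([-3.06850064e+00, -6.66549541e-01,  5.02981729e-04]), 'force': array([-0.65361553,  0.55324899,  0.24106643]), 'ft_torque': array([-0.03703284, -0.00265424,  0.03006632]), 'finger_force': 0.0, 'opening': 0.08538940657861921}
0.0187
```

View pics/scene0.png

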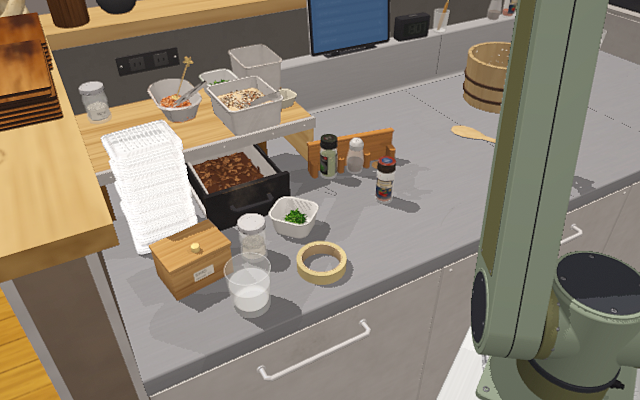

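View pics/side0.png

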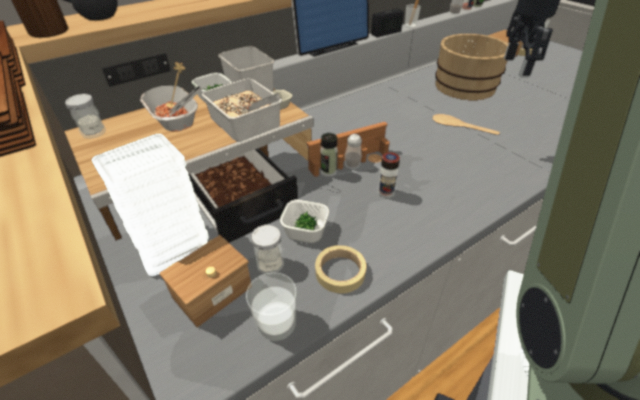

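The scene view shows the loose jar at about (385,180) with a red label. The rack spans (307–397, 130–175): a jar in its left bay at (328,155), the shaker at (355,155), and the free bay on the right. I'll zoom in for pixel positions.

```bash
cat > h.py <<'E'
import numpy as np,cv2
from scipy.spatial.transform import Rotation as R
from station import observe,cams,job,robot
def cast(d,u,v,z):
    r=R.from_rotvec(d["orientation"]).apply([(u-d["cx"])/d["fx"],-(v-d["cy"])/d["fy"],-1])
    return d["eye"]+r*(z-d["eye"][2])/r[2]
def proj(d,p):
    q=R.from_rotvec(d["orientation"]).inv().apply(np.array(p)-d["eye"])
    return np.array([d["cx"]+d["fx"]*q[0]/-q[2],d["cy"]-d["fy"]*q[1]/-q[2]])
E
python3 - <<'E'
from h import *
d=cams.get_image("scene")
c=d["pixels"][120:215,295:415]
cv2.imwrite("pics/z1.png",cv2.resize(c,None,fx=6,fy=6,interpolation=cv2.INTER_CUBIC))
d2=cams.get_image("side")
c=d2["pixels"][115:205,295:415]
cv2.imwrite("pics/z2.png",cv2.resize(c,None,fx=6,fy=6,interpolation=cv2.INTER_CUBIC))
E
```

```text
(no output)
```

View pics/z1.png

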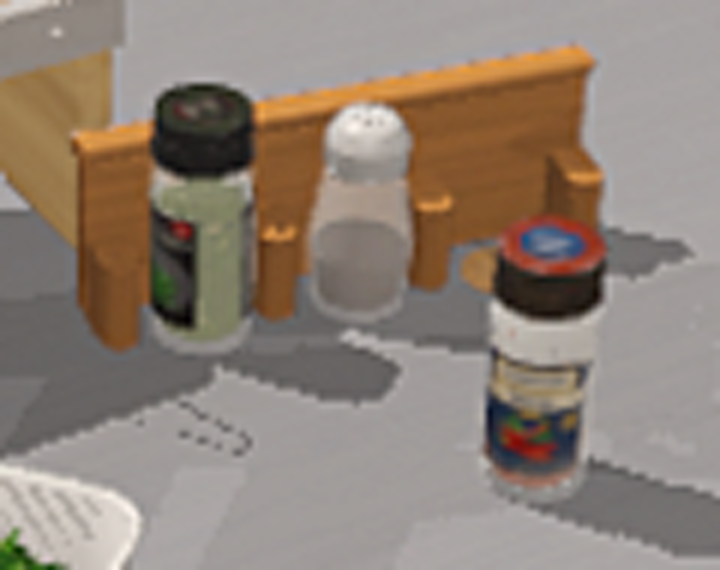

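View pics/z2.png

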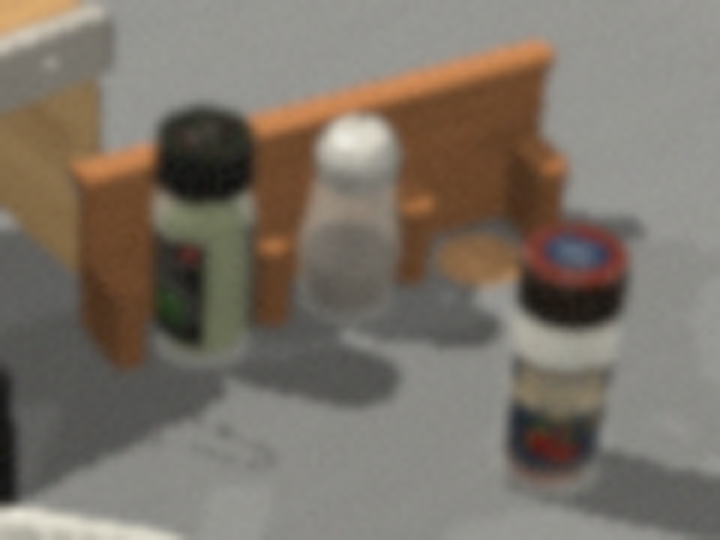

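The free bay (cork disc) is the right one: the disc is at about z1 (480,270) and z2 (480,259), and the loose jar's cap centre is at z1 (553,245) and z2 (577,257). I'll cast rays next.

```bash
python3 - <<'E'
from h import *
np.set_printoptions(precision=4,suppress=True)
A=cams.get_image("scene");B=cams.get_image("side")
a=lambda u,v,z:cast(A,295+u/6,120+v/6,z)[:2]
b=lambda u,v,z:cast(B,295+u/6,115+v/6,z)[:2]
L,Rr=a(82,152,.082),a(592,70,.082);L2,R2=b(85,185,.082),b(550,65,.082)
for l,r in((L,Rr),(L2,R2)): print("board",l,r,np.linalg.norm(l-r),np.degrees(np.arctan2(*(r-l)[::-1])),(l+r)/2)
print("noses A",a(278,240,.04),a(435,210,.04),a(590,180,.04))
print("noses B",b(275,250,.04),b(420,207,.04),b(550,165,.04))
print("cap",a(553,245,.105),b(577,257,.105))
print("base", a(533,480,0.0),b(553,475,0.0))
print("disc B: left,top,bot", b(437,260,0),b(480,233,0),b(475,286,0))
# pepper/tape/dish
print("mill top",a(370,115,.09),"rackjar top",a(203,105,.105))
print("tape",cast(A,322,262,.02)[:2],"dish",cast(A,294,213,.03)[:2])
w=cams.get_image("wrist");print(w["eye"],w["orientation"],w["fx"])
print(observe()["tcp_rot"])
E
```

```text
board [ 0.6312 -0.2754] [ 0.486 -0.437] 0.21722277131108692 -131.9338469637915 [ 0.5586 -0.3562]
board [ 0.6316 -0.275 ] [ 0.4893 -0.4368] 0.21548651269593397 -131.34815045380665 [ 0.5605 -0.3559]
noses A [ 0.5649 -0.3167] [ 0.5209 -0.3691] [ 0.4764 -0.4226]
noses B [ 0.5666 -0.3193] [ 0.5221 -0.3731] [ 0.4813 -0.426 ]
cap [ 0.4304 -0.2759] [ 0.4309 -0.2753]
base [ 0.4289 -0.274 ] [ 0.4284 -0.2753]
disc B: left,top,bot [ 0.5185 -0.3934] [ 0.5078 -0.4206] [ 0.497  -0.3819]
mill top [ 0.5412 -0.3464] rackjar top [ 0.589  -0.2971]
tape [ 0.4364 -0.0098] dish [ 0.5579 -0.0977]
[ 0.3099 -0.4904  0.3749] [-0.2717  0.1748 -1.1326] 290.8004570497947
[-3.0696 -0.6668  0.    ]
```

The jar stands about 135 mm in front of the home position and about 45 mm left of the bay axis. The tool can't be leaned, because moves only allow a twist about its own z. So I need the shape of the open gripper, to see whether a finger's back sticks out ahead of the body.

```bash
python3 - <<'E'
from h import *
print([k for k in dir(robot) if k[0]!='_'])
w=cams.get_image("wrist")["pixels"]; s=cams.get_image("side")["pixels"][0:90,480:590]
s=cv2.convertScaleAbs(cv2.resize(s,(490,400),interpolation=cv2.INTER_CUBIC),alpha=2.0,beta=20)
w=cv2.resize(w,(304,190))
o=np.zeros((400,794,3),np.uint8);o[:,:490]=s;o[:190,490:]=w
cv2.imwrite("pics/g.png",o)
E
```

```text
['MotionError', 'pinch_z']
```

View pics/g.png

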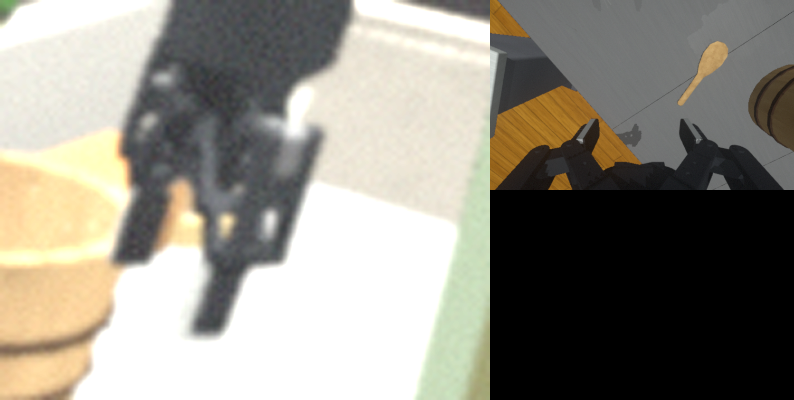

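This is a linkage gripper with knuckles wider than its tips, so pushing with a finger's back would touch the jar high up. Instead I'll put the two tips about 26 mm apart behind the jar with the TCP at about z = 35 mm. The body's underside is then about 108 mm up, just clear of the 105 mm cap. If the jar starts to tilt forward, its rear cap edge meets the body after a few mm, so it can't tip.

I'll move behind the jar at height first, with tool x at about -50°.

```bash
python3 -m creep '[{"gripper":-0.39,"slide":[0.03,-0.03,0],"twist":7},{"gripper":-0.39,"slide":[0.06,-0.055,0],"twist":14},{"gripper":-0.39,"slide":[0.09,-0.08,0],"twist":21},{"gripper":-0.39,"slide":[0.12,-0.105,0],"twist":28},{"gripper":-0.39,"slide":[0.15,-0.13,0],"twist":35},{"gripper":-0.39,"slide":[0.18,-0.155,0],"twist":42},{"gripper":-0.39,"slide":[0.22,-0.185,0],"twist":49},{"gripper":-0.39,"slide":[0.257,-0.218,0],"twist":56}]' 30
python3 -m creep '[{"gripper":-0.39,"slide":[0,0,0],"twist":7},{"gripper":-0.39,"slide":[0,0,0],"twist":14},{"gripper":-0.39,"slide":[0,0,0],"twist":18.5},{"gripper":-0.39,"slide":[0,0,0],"twist":18.5},{"gripper":-0.39,"slide":[0,0,0],"twist":18.5}]'
cat >> h.py <<'E'
def pose():
    s=observe();M=R.from_rotvec(s["tcp_rot"]).as_matrix()
    return s,s["eef_pos"],M
E
python3 - <<'E'
from h import *
s,p,M=pose();print(s["time"],p,np.degrees(np.arctan2(M[1,0],M[0,0])),M[2,2],s["joint_positions"],s["opening"])
d=cams.get_image("wrist");cv2.imwrite("pics/w1.png",d["pixels"])
for q in([.43,-.2755,.105],[.43,-.2755,0],[.502,-.4,0]): print(proj(d,q))
E
```

```text
time: 1.12
eef_pos: [0.3682, -0.2484, 0.2316]
tcp_rot: [3.046, -0.769, 0.002]
force: [0.6, 0.3, -0.5]
opening: 0.0261
finger_force: 0.0
time: 1.53
eef_pos: [0.3676, -0.2499, 0.2314]
tcp_rot: [2.888, -1.237, 0.0]
force: [-0.4, 0.7, 0.6]
opening: 0.0257
finger_force: 0.0
1.5333 [ 0.36757309 -0.24993509  0.23143679] -46.39138407197858 -0.9999999448543857 [-6.22974636e-01  1.12758275e-01  1.83943788e+00 -7.47090308e-05
  1.18907171e+00  1.75753191e+00] 0.025713814054332037
[285.21851237 123.68472811]
[293.24686434 118.63129938]
[321.20738326 -12.54264635]
```

View pics/w1.png

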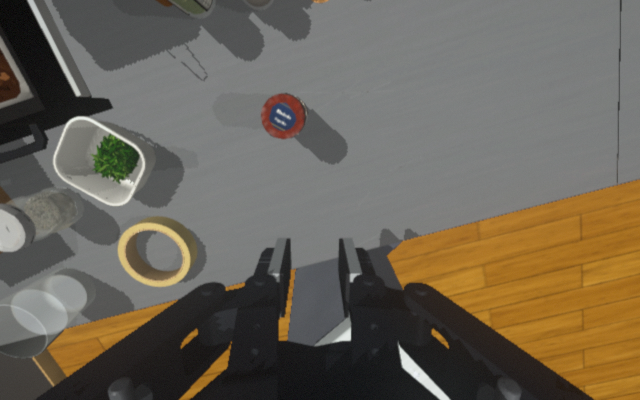

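The wrist view shows the jar's cap centre at (284,116), close to the prediction of (285,124), with the tips at (285,245) and (345,245). I'll move ahead at this height for a close look at the rack.

```bash
python3 - <<'E'
from h import *
d=cams.get_image("wrist");print(cast(d,284,116,.105))
E
python3 -m creep '[{"gripper":-0.39,"slide":[0.03,0,0],"twist":0},{"gripper":-0.39,"slide":[0.06,0,0],"twist":0},{"gripper":-0.39,"slide":[0.09,0,0],"twist":0},{"gripper":-0.39,"slide":[0.11,0,0],"twist":0},{"gripper":-0.39,"slide":[0.11,0,0],"twist":0},{"gripper":-0.39,"slide":[0.11,0,0],"twist":0}]'
python3 - <<'E'
from h import *
d=cams.get_image("wrist");cv2.imwrite("pics/w2.png",d["pixels"])
for q in([.43,-.2755,.105],[.43,-.2755,0],[.502,-.4,0]): print(proj(d,q))
np.save("w2.npy",np.r_[d["eye"],d["orientation"],d["fx"],d["cx"],d["cy"]])
E
```

```text
[ 0.43517971 -0.2798583   0.105     ]
time: 2.13
eef_pos: [0.4432, -0.3303, 0.2306]
tcp_rot: [-2.886, 1.241, 0.002]
force: [-0.2, -0.4, -0.2]
opening: 0.0256
finger_force: 0.0
[287.73812819 235.57146598]
[294.45110648 202.44232707]
[319.73363212  93.20233817]
```

View pics/w2.png

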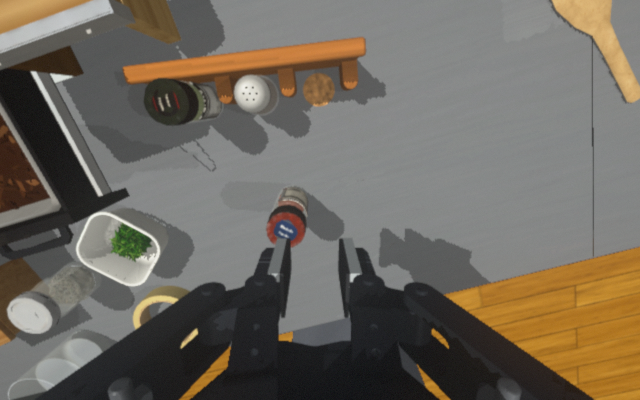

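The close view shows the disc at (319,90), the divider noses at (288,93) and (349,85), the board's top front edge from (127,82) to (365,56), and the jar's cap at (287,231). Computing the geometry from these.

```bash
python3 - <<'E'
from h import *
np.set_printoptions(precision=4,suppress=True)
a=np.load("w2.npy");d=dict(eye=a[:3],orientation=a[3:6],fx=a[6],fy=a[6],cx=a[7],cy=a[8])
l,r=cast(d,127,82,.082),cast(d,365,56,.082)
ang=np.degrees(np.arctan2(*(l-r)[1::-1]));print("board",l,r,np.linalg.norm(l-r),"rack x deg",ang-90)
n=[cast(d,u,v,.04) for u,v in((227,102),(288,95),(350,87))];print(n,np.degrees(np.arctan2(*(n[0]-n[2])[1::-1]))-90)
D=cast(d,319,90,0)[:2];J=cast(d,287,231,.105)[:2];print("disc",D,"cap",J,"base",cast(d,293,200,.0))
D=np.array(D)
th=np.radians(ang-90);x=np.array([np.cos(th),np.sin(th)]);y=np.array([-x[1],x[0]])
for j in(J,[.43,-.2755]): print("jar rel disc in rack axes",(j-D)@x,(j-D)@y)
E
```

```text
board [ 0.6388 -0.2796  0.082 ] [ 0.4932 -0.4485  0.082 ] 0.22295861967377154 rack x deg -40.765552356932375
[array([ 0.5687, -0.3221,  0.04  ]), array([ 0.5252, -0.3734,  0.04  ]), array([ 0.4823, -0.4255,  0.04  ])] -39.923808094148185
disc [ 0.5052 -0.402 ] cap [ 0.4339 -0.2787] base [ 0.4338 -0.2767  0.    ]
jar rel disc in rack axes -0.13445978749138873 0.0468408686036489
jar rel disc in rack axes -0.13954748739468523 0.046740356317024515
```

```bash
python3 -m creep '[{"gripper":-0.39,"slide":[-0.03,-0.01,0],"twist":5},{"gripper":-0.39,"slide":[-0.06,-0.02,0],"twist":10},{"gripper":-0.39,"slide":[-0.09,-0.03,0],"twist":10},{"gripper":-0.39,"slide":[-0.124,-0.043,0],"twist":10},{"gripper":-0.39,"slide":[-0.124,-0.043,0],"twist":10},{"gripper":-0.39,"slide":[-0.124,-0.043,0],"twist":10}]'
python3 -m creep '[{"gripper":-0.39,"slide":[0,0,0.03],"twist":0},{"gripper":-0.39,"slide":[0,0,0.06],"twist":0},{"gripper":-0.39,"slide":[0,0,0.09],"twist":0},{"gripper":-0.39,"slide":[0,0,0.12],"twist":0},{"gripper":-0.39,"slide":[0,0,0.15],"twist":0},{"gripper":-0.39,"slide":[0,0,0.175],"twist":0},{"gripper":-0.39,"slide":[0,0,0.175],"twist":0}]'
cat > st.py <<'E'
from h import *
np.set_printoptions(precision=4,suppress=True)
s,p,M=pose()
D=np.array([.504,-.401]);t=np.radians(-40.5);x=np.array([np.cos(t),np.sin(t)]);y=np.array([-x[1],x[0]])
print("t",s["time"],"tcp",p,"yaw",np.degrees(np.arctan2(M[1,0],M[0,0])),"F",s["force"])
J=np.array([.433,-.2775]);print("jar0 in tool",(J-p[:2])@M[:2,:2])
c=p[:2]+.027*M[:2,0];print("cradled jar in rack axes vs disc",(c-D)@x,(c-D)@y)
for g in((-.045,0),(.0025,0)): print("to reach",g,(D+x*g[0]+y*g[1]-c)@M[:2,:2])
E
python3 st.py
```

```text
time: 2.68
eef_pos: [0.3876, -0.2085, 0.2319]
tcp_rot: [2.769, -1.484, 0.001]
force: [0.7, 0.1, -0.4]
opening: 0.026
finger_force: 0.0
time: 3.27
eef_pos: [0.3863, -0.2092, 0.0526]
tcp_rot: [-2.767, 1.488, 0.014]
force: [-0.1, 0.5, 0.1]
opening: 0.0261
finger_force: 0.0
t 3.2667 tcp [ 0.3863 -0.2092  0.0526] yaw -56.5446198405413 F [-0.0904  0.5316  0.0509]
jar0 in tool [ 0.0827 -0.0014]
cradled jar in rack axes vs disc -0.18811112428871282 0.06189654601044728
to reach (-0.045, 0) [0.1546 0.0199]
to reach (0.0025, 0) [0.2003 0.0068]
```

```bash
python3 -m creep '[{"gripper":-0.39,"slide":[0,-0.0015,0.010],"twist":0},{"gripper":-0.39,"slide":[0,-0.0015,0.0175],"twist":0},{"gripper":-0.39,"slide":[0.01,-0.0015,0.0175],"twist":0},{"gripper":-0.39,"slide":[0.02,-0.0015,0.0175],"twist":0},{"gripper":-0.39,"slide":[0.03,-0.0015,0.0175],"twist":0},{"gripper":-0.39,"slide":[0.04,-0.0015,0.0175],"twist":0},{"gripper":-0.39,"slide":[0.045,-0.0015,0.0175],"twist":0},{"gripper":-0.39,"slide":[0.05,-0.0015,0.0175],"twist":0}]'
python3 -m creep '[{"gripper":-0.39,"slide":[0.003,0,0],"twist":0},{"gripper":-0.39,"slide":[0.006,0,0],"twist":0},{"gripper":-0.39,"slide":[0.009,0,0],"twist":0},{"gripper":-0.39,"slide":[0.012,0,0],"twist":0},{"gripper":-0.39,"slide":[0.015,0,0],"twist":0},{"gripper":-0.39,"slide":[0.015,0,0],"twist":0}]'
python3 st.py; python3 - <<'E'
from h import *
w=cams.get_image("wrist")["pixels"];s=cams.get_image("scene")["pixels"][90:240,280:440]
o=np.zeros((400,790,3),np.uint8);o[:,:427]=cv2.resize(s,(427,400));o[:227,427:]=cv2.resize(w,(363,227))
cv2.imwrite("pics/p1.png",o)
E
```

```text
time: 3.93
eef_pos: [0.4187, -0.2522, 0.0392]
tcp_rot: [2.767, -1.488, 0.002]
force: [-0.2, 1.0, -0.4]
opening: 0.0264
finger_force: 0.0
time: 4.43
eef_pos: [0.4266, -0.264, 0.0389]
tcp_rot: [2.767, -1.488, 0.001]
force: [-0.9, 0.2, 0.8]
opening: 0.0263
finger_force: 0.3
t 4.4333 tcp [ 0.4266 -0.264   0.0389] yaw -56.526002931461 F [-0.9414  0.2309  0.8158]
jar0 in tool [0.0148 0.0021]
cradled jar in rack axes vs disc -0.12188757860061859 0.04645451982658188
to reach (-0.045, 0) [0.0867 0.0234]
to reach (0.0025, 0) [0.1324 0.0103]
```

View pics/p1.png

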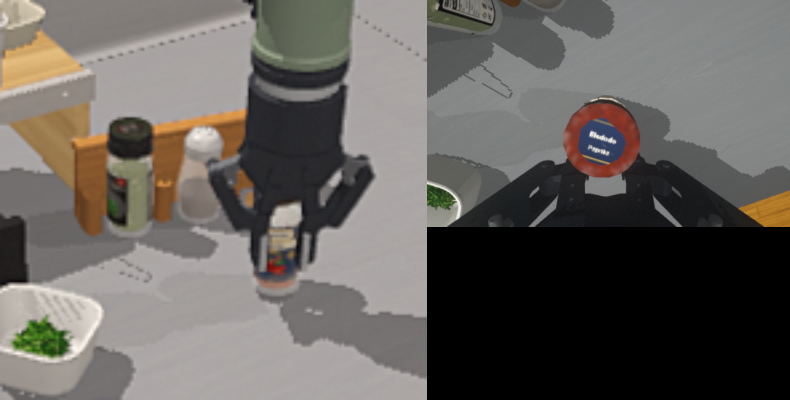

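The jar sits centred between the tips, upright, with its cap at about wrist pixel (307,248). I'll add a cap tracker and lower the tool by another 3 mm.

```bash
cat >> st.py <<'E'
d=cams.get_image("wrist");h=cv2.cvtColor(d["pixels"],cv2.COLOR_BGR2HSV)
m=((h[...,0]<12)|(h[...,0]>172))&(h[...,1]>110)&(h[...,2]>60);m=m.astype(np.uint8)
cs=cv2.findContours(m,cv2.RETR_EXTERNAL,cv2.CHAIN_APPROX_NONE)[0]
k=max(cs,key=cv2.contourArea);(u,v),r=cv2.minEnclosingCircle(k)
P=cast(d,u,v,.105)[:2];print("cap px",u,v,r,"cap rack axes",(P-D)@x,(P-D)@y,"in tool",(P-p[:2])@M[:2,:2])
E
python3 -m creep '[{"gripper":-0.39,"slide":[-0.004,0,0.001],"twist":0},{"gripper":-0.39,"slide":[-0.004,0,0.003],"twist":0},{"gripper":-0.39,"slide":[-0.004,0,0.0035],"twist":0}]'
python3 st.py
```

```text
time: 4.78
eef_pos: [0.4236, -0.2598, 0.035]
tcp_rot: [-2.767, 1.487, 0.001]
force: [-1.2, 0.5, -0.5]
opening: 0.0262
finger_force: 0.0
t 4.7833 tcp [ 0.4236 -0.2598  0.035 ] yaw -56.50951813615394 F [-1.2425  0.5334 -0.5136]
jar0 in tool [0.02   0.0019]
cradled jar in rack axes vs disc -0.12690781517478436 0.04766887180301363
to reach (-0.045, 0) [0.0919 0.0232]
to reach (0.0025, 0) [0.1375 0.0101]
cap px 315.0 266.0 69.46231842041016 cap rack axes -0.12074467637715154 0.047089760781327844 in tool [ 0.0331 -0.0011]
```

```bash
sed -i 's/\.027\*M/.0285*M/' st.py; python3 -m creep '[{"gripper":-0.39,"slide":[0.005,0,0],"twist":0},{"gripper":-0.39,"slide":[0.009,0.001,0],"twist":0},{"gripper":-0.39,"slide":[0.014,0.002,0],"twist":0},{"gripper":-0.39,"slide":[0.019,0.004,0],"twist":0},{"gripper":-0.39,"slide":[0.024,0.006,0],"twist":0},{"gripper":-0.39,"slide":[0.029,0.008,0],"twist":0},{"gripper":-0.39,"slide":[0.034,0.010,0],"twist":0},{"gripper":-0.39,"slide":[0.038,0.011,0],"twist":0}]'
python3 st.py
```

```text
time: 5.5
eef_pos: [0.4359, -0.2989, 0.0353]
tcp_rot: [2.767, -1.488, 0.0]
force: [-0.2, 0.8, 0.3]
opening: 0.0262
finger_force: 0.5
t 5.5 tcp [ 0.4359 -0.2989  0.0353] yaw -56.54832131263701 F [-0.2385  0.7644  0.2643]
jar0 in tool [-0.0194 -0.0094]
cradled jar in rack axes vs disc -0.09074938861617622 0.025555965506670535
to reach (-0.045, 0) [0.051  0.0119]
to reach (0.0025, 0) [ 0.0967 -0.0012]
cap px 317.5882873535156 262.0633239746094 69.84234619140625 cap rack axes -0.08526025897355809 0.024376213591020688 in tool [ 0.0341 -0.0004]
```

```bash
python3 -m creep '[{"gripper":-0.39,"slide":[0.005,0.001,0],"twist":0},{"gripper":-0.39,"slide":[0.010,0.003,0],"twist":0},{"gripper":-0.39,"slide":[0.015,0.005,0],"twist":0},{"gripper":-0.39,"slide":[0.020,0.006,0],"twist":0},{"gripper":-0.39,"slide":[0.025,0.008,0],"twist":0},{"gripper":-0.39,"slide":[0.030,0.010,0],"twist":0},{"gripper":-0.39,"slide":[0.035,0.0115,0],"twist":0},{"gripper":-0.39,"slide":[0.040,0.013,0],"twist":0}]'
python3 st.py
```

```text
time: 6.22
eef_pos: [0.4471, -0.3391, 0.0353]
tcp_rot: [2.767, -1.488, -0.0]
force: [-0.2, 1.3, 0.4]
opening: 0.026
finger_force: 0.5
t 6.2167 tcp [ 0.4471 -0.3391  0.0353] yaw -56.52677451915894 F [-0.21    1.2512  0.3656]
jar0 in tool [-0.0592 -0.0222]
cradled jar in rack axes vs disc -0.05604837538740092 0.002234161788700763
to reach (-0.045, 0) [ 0.0112 -0.0009]
to reach (0.0025, 0) [ 0.0569 -0.014 ]
cap px 319.2894592285156 261.2368469238281 69.97404479980469 cap rack axes -0.050410386220090996 0.0005069432909994619 in tool [0.0344 0.0001]
```

```bash
python3 -m creep '[{"gripper":-0.39,"slide":[0,0,0],"twist":0},{"gripper":-0.39,"slide":[-0.003,0,0],"twist":0},{"gripper":-0.39,"slide":[-0.006,0,0],"twist":0},{"gripper":-0.39,"slide":[-0.006,0,0],"twist":0},{"gripper":-0.39,"slide":[-0.006,0,0],"twist":0}]'
python3 st.py
```

```text
time: 6.68
eef_pos: [0.4435, -0.3331, 0.0354]
tcp_rot: [2.767, -1.487, -0.0]
force: [1.1, -0.0, 0.0]
opening: 0.0262
finger_force: 0.0
t 6.6833 tcp [ 0.4435 -0.3331  0.0354] yaw -56.502525967668014 F [ 1.054  -0.029   0.0011]
jar0 in tool [-0.0522 -0.022 ]
cradled jar in rack axes vs disc -0.06270858979586555 0.0044373382352196995
to reach (-0.045, 0) [ 0.0182 -0.0006]
to reach (0.0025, 0) [ 0.0639 -0.0137]
cap px 314.9578552246094 264.19830322265625 68.66117095947266 cap rack axes -0.05767704954642192 0.004184290095280245 in tool [ 0.0334 -0.0011]
```

Under load the jar leans about 0.07 rad, limited by the body above it, and it settles upright when released. It is nearly on the bay axis now (y +4 mm), so I'll push it in.

```bash
python3 -m creep '[{"gripper":-0.39,"slide":[0.004,0,0],"twist":0},{"gripper":-0.39,"slide":[0.008,0,0],"twist":0},{"gripper":-0.39,"slide":[0.012,0,0],"twist":0},{"gripper":-0.39,"slide":[0.016,0,0],"twist":0},{"gripper":-0.39,"slide":[0.020,-0.001,0],"twist":0},{"gripper":-0.39,"slide":[0.024,-0.002,0],"twist":0},{"gripper":-0.39,"slide":[0.028,-0.003,0],"twist":0},{"gripper":-0.39,"slide":[0.028,-0.003,0],"twist":0}]'
python3 -m creep '[{"gripper":-0.39,"slide":[-0.003,0,0],"twist":0},{"gripper":-0.39,"slide":[-0.006,0,0],"twist":0},{"gripper":-0.39,"slide":[-0.006,0,0],"twist":0},{"gripper":-0.39,"slide":[-0.006,0,0],"twist":0}]'
python3 st.py;  python3 - <<'E'
from h import *
w=cams.get_image("wrist")["pixels"];s=cams.get_image("scene")["pixels"][90:240,280:440]
o=np.zeros((400,790,3),np.uint8);o[:,:427]=cv2.resize(s,(427,400));o[:227,427:]=cv2.resize(w,(363,227))
cv2.imwrite("pics/p2.png",o)
E
```

```text
time: 7.4
eef_pos: [0.4626, -0.3562, 0.0354]
tcp_rot: [2.767, -1.488, 0.002]
force: [-0.6, -0.3, -0.3]
opening: 0.0263
finger_force: 0.2
time: 7.73
eef_pos: [0.458, -0.3499, 0.0353]
tcp_rot: [-2.767, 1.487, 0.0]
force: [0.3, -0.5, 0.5]
opening: 0.0258
finger_force: 0.0
t 7.7333 tcp [ 0.458  -0.3499  0.0353] yaw -56.51412435220169 F [ 0.337  -0.4678  0.5257]
jar0 in tool [-0.0742 -0.0191]
cradled jar in rack axes vs disc -0.040737468386888076 0.0011311013214129661
to reach (-0.045, 0) [-0.0038  0.0023]
to reach (0.0025, 0) [ 0.0419 -0.0108]
cap px 315.0 264.0 68.46907043457031 cap rack axes -0.035621785051956456 0.0008702968619176618 in tool [ 0.0335 -0.0012]
```

View pics/p2.png

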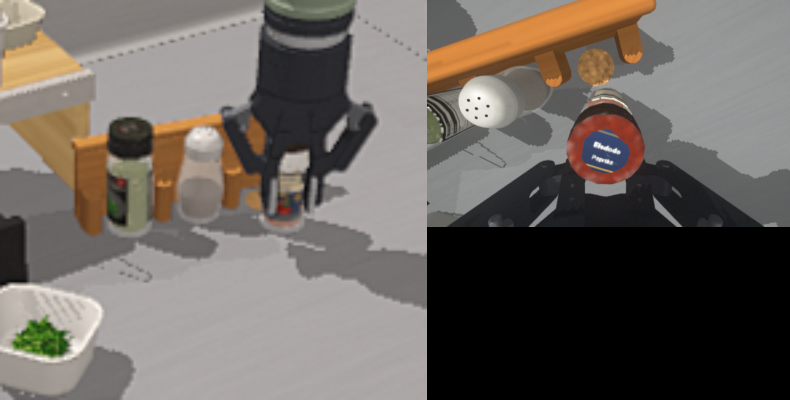

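The jar is upright just in front of the mouth. In the wrist view the disc is at about (300,116), with the noses at (222,140) and (358,100). A quick check of the disc estimate from here, then the push.

```bash
python3 - <<'E'
from h import *
d=cams.get_image("wrist");D=np.array([.504,-.401]);t=np.radians(-40.5);x=np.array([np.cos(t),np.sin(t)]);y=np.array([-x[1],x[0]])
for u,v,z in((300,118,0),(222,138,.04),(358,101,.04)):
    q=cast(d,u,v,z)[:2];print(q,(q-D)@x,(q-D)@y)
E
python3 -m creep '[{"gripper":-0.39,"slide":[0.004,-0.001,0],"twist":0},{"gripper":-0.39,"slide":[0.008,-0.002,0],"twist":0},{"gripper":-0.39,"slide":[0.012,-0.003,0],"twist":0},{"gripper":-0.39,"slide":[0.016,-0.004,0],"twist":0},{"gripper":-0.39,"slide":[0.020,-0.005,0],"twist":0},{"gripper":-0.39,"slide":[0.024,-0.006,0],"twist":0},{"gripper":-0.39,"slide":[0.027,-0.007,0],"twist":0},{"gripper":-0.39,"slide":[0.027,-0.007,0],"twist":0}]'
python3 st.py
```

```text
[ 0.5052129  -0.40316533] 0.0023285665773950135 -0.0008588129126370381
[ 0.53028801 -0.37751798] 0.004739208108122086 0.03492856237778837
[ 0.48654412 -0.42642045] 0.003235711061415305 -0.03066654779038847
time: 8.6
eef_pos: [0.4799, -0.3696, 0.0353]
tcp_rot: [2.767, -1.487, 0.002]
force: [-0.3, -0.3, 1.0]
opening: 0.0264
finger_force: 0.1
t 8.6 tcp [ 0.4799 -0.3696  0.0353] yaw -56.52609758291514 F [-0.287  -0.3119  1.0204]
jar0 in tool [-0.1027 -0.0117]
cradled jar in rack axes vs disc -0.011360039136603304 0.0003328774614349121
to reach (-0.045, 0) [-0.0322  0.0096]
to reach (0.0025, 0) [ 0.0134 -0.0035]
cap px 312.59228515625 263.5747375488281 69.38014221191406 cap rack axes -0.00604595253152997 0.0006652564512866066 in tool [ 0.0335 -0.0018]
```

```bash
python3 -m creep '[{"gripper":-0.39,"slide":[0.002,-0.0005,0],"twist":0},{"gripper":-0.39,"slide":[0.004,-0.001,0],"twist":0},{"gripper":-0.39,"slide":[0.006,-0.0015,0],"twist":0},{"gripper":-0.39,"slide":[0.008,-0.002,0],"twist":0},{"gripper":-0.39,"slide":[0.009,-0.0025,0],"twist":0},{"gripper":-0.39,"slide":[0.010,-0.0025,0],"twist":0}]'
python3 st.py
```

```text
time: 9.15
eef_pos: [0.4868, -0.376, 0.0354]
tcp_rot: [2.767, -1.488, 0.0]
force: [-1.5, 0.3, -0.8]
opening: 0.0264
finger_force: 0.5
t 9.15 tcp [ 0.4868 -0.376   0.0354] yaw -56.52247617164499 F [-1.4744  0.2765 -0.8156]
jar0 in tool [-0.1118 -0.0094]
cradled jar in rack axes vs disc -0.0019353592939997722 1.4118696836790005e-05
to reach (-0.045, 0) [-0.0414  0.0119]
to reach (0.0025, 0) [ 0.0043 -0.0012]
cap px 312.2981262207031 261.3321838378906 69.96934509277344 cap rack axes 0.0042007728800057854 0.00023972094895193967 in tool [ 0.0343 -0.0019]
```

```bash
python3 -m creep '[{"gripper":-0.39,"slide":[0.001,-0.0003,0],"twist":0},{"gripper":-0.39,"slide":[0.002,-0.0006,0],"twist":0},{"gripper":-0.39,"slide":[0.003,-0.0009,0],"twist":0},{"gripper":-0.39,"slide":[0.003,-0.0009,0],"twist":0}]'; python3 st.py
```

```text
time: 9.53
eef_pos: [0.4883, -0.3771, 0.035]
tcp_rot: [-2.767, 1.487, 0.004]
force: [-2.1, 3.0, 1.9]
opening: 0.0257
finger_force: 1.2
t 9.5333 tcp [ 0.4883 -0.3771  0.035 ] yaw -56.52163158837602 F [-2.0982  2.9536  1.9211]
jar0 in tool [-0.1135 -0.0088]
cradled jar in rack axes vs disc -0.00011298805400267528 0.00012117398109701877
to reach (-0.045, 0) [-0.0431  0.0125]
to reach (0.0025, 0) [ 0.0025 -0.0006]
cap px 314.1651916503906 265.1947937011719 69.88555145263672 cap rack axes 0.005092551281630384 8.835309572895979e-05 in tool [ 0.0335 -0.0014]
```

```bash
python3 -m creep '[{"gripper":-0.39,"slide":[0.001,-0.0003,0],"twist":0},{"gripper":-0.39,"slide":[0.002,-0.0006,0],"twist":0},{"gripper":-0.39,"slide":[0.002,-0.0006,0],"twist":0}]'; python3 st.py
```

```text
time: 9.83
eef_pos: [0.4884, -0.3772, 0.035]
tcp_rot: [-2.766, 1.487, 0.01]
force: [-5.6, 6.2, 4.8]
opening: 0.0263
finger_force: 1.8
t 9.8333 tcp [ 0.4884 -0.3772  0.035 ] yaw -56.52826971011575 F [-5.5599  6.24    4.8318]
jar0 in tool [-0.1138 -0.0088]
cradled jar in rack axes vs disc 0.00011691262402790328 0.00011065686483247428
to reach (-0.045, 0) [-0.0433  0.0126]
to reach (0.0025, 0) [ 0.0023 -0.0006]
cap px 314.5326843261719 266.3932189941406 69.72697448730469 cap rack axes 0.00529320551871275 9.536716999904316e-05 in tool [ 0.0335 -0.0014]
```

The tool has stopped moving and the force is rising to about 8 N, so the jar is home. I'll back straight out.

```bash
python3 -m creep '[{"gripper":-0.39,"slide":[-0.003,0.001,0],"twist":0},{"gripper":-0.39,"slide":[-0.006,0.002,0],"twist":0},{"gripper":-0.39,"slide":[-0.012,0.003,0],"twist":0},{"gripper":-0.39,"slide":[-0.025,0.007,0],"twist":0},{"gripper":-0.39,"slide":[-0.045,0.012,0],"twist":0},{"gripper":-0.39,"slide":[-0.07,0.02,0],"twist":0},{"gripper":-0.39,"slide":[-0.1,0.028,0],"twist":0},{"gripper":-0.39,"slide":[-0.1,0.028,0],"twist":0}]'
python3 -m creep '[{"gripper":-0.39,"slide":[0,0,-0.04],"twist":0},{"gripper":-0.39,"slide":[0,0,-0.08],"twist":0},{"gripper":-0.39,"slide":[0,0,-0.12],"twist":0},{"gripper":-0.39,"slide":[0,0,-0.15],"twist":0},{"gripper":-0.39,"slide":[0,0,-0.15],"twist":0},{"gripper":-0.39,"slide":[0,0,-0.15],"twist":0}]'
python3 st.py;  python3 - <<'E'
from h import *
w=cams.get_image("wrist")["pixels"];s=cams.get_image("scene")["pixels"][90:240,280:440]
o=np.zeros((400,790,3),np.uint8);o[:,:427]=cv2.resize(s,(427,400));o[:227,427:]=cv2.resize(w,(363,227))
cv2.imwrite("pics/p3.png",o)
E
```

```text
time: 10.55
eef_pos: [0.4066, -0.3067, 0.0346]
tcp_rot: [-2.766, 1.487, 0.013]
force: [-0.8, 1.2, -1.2]
opening: 0.0263
finger_force: 0.0
time: 11.05
eef_pos: [0.4135, -0.3123, 0.1876]
tcp_rot: [2.766, -1.487, 0.01]
force: [0.3, 0.4, -1.4]
opening: 0.026
finger_force: 0.0
t 11.05 tcp [ 0.4135 -0.3123  0.1876] yaw -56.524343798377714 F [ 0.3191  0.397  -1.4057]
jar0 in tool [-0.0183 -0.0355]
cradled jar in rack axes vs disc -0.09904404863685032 0.0007488454878596172
to reach (-0.045, 0) [ 0.0521 -0.0142]
to reach (0.0025, 0) [ 0.0978 -0.0273]
cap px 276.5472106933594 45.208152770996094 31.6810359954834 cap rack axes -0.005273445982182726 0.0031008691709902944 in tool [ 0.118  -0.0281]
```

View pics/p3.png

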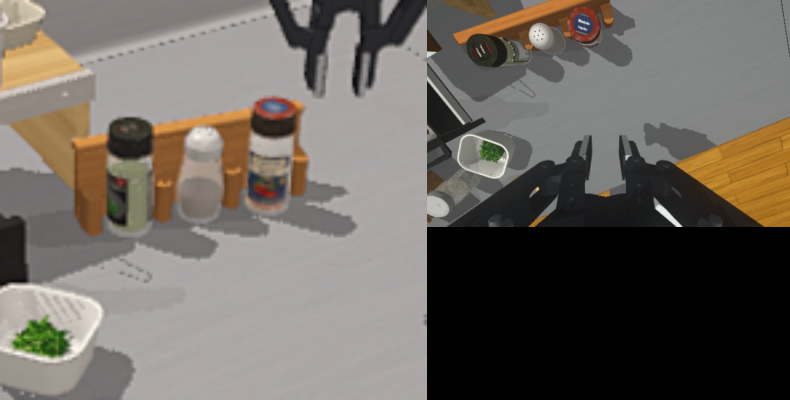

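The jar stands upright in the right bay beside the shaker, and the hand is clear. A numeric check using the scene view and the clean wrist pixels before handing in.

```bash
python3 - <<'E'
from h import *
t=np.radians(-40.5);x=np.array([np.cos(t),np.sin(t)]);y=np.array([-x[1],x[0]]);D=np.array([.504,-.401])
d=cams.get_image("scene");a=cast(d,280+274*160/427,90+107*150/400,.105)[:2]+[.0035,-.0028]
print("scene cap",(a-D)@x,(a-D)@y)
w=cams.get_image("wrist");h=cv2.cvtColor(w["pixels"],cv2.COLOR_BGR2HSV)
m=((h[...,0]<3)|(h[...,0]>172))&(h[...,1]>110)&(h[...,2]>50)|((h[...,0]>100)&(h[...,0]<130)&(h[...,1]>90)&(h[...,2]>50))
m=m.astype(np.uint8);m[100:]=0;m[:,:240]=0;m[:,320:]=0
k=max(cv2.findContours(m,cv2.RETR_EXTERNAL,cv2.CHAIN_APPROX_NONE)[0],key=cv2.contourArea)
(u,v),r=cv2.minEnclosingCircle(k);b=cast(w,u,v,.105)[:2];print(u,v,r,"wrist cap",(b-D)@x,(b-D)@y)
for u,v in((64,72),(318,0)): pass
b=cast(w,279,43,.105)[:2];print("eye cap",(b-D)@x,(b-D)@y)
E
```

```text
scene cap -0.006833503478278876 0.0017277824855474043
275.125 37.75 19.9582576751709 wrist cap -0.004939737627199057 0.002176297140960574
eye cap -0.008732586132966357 0.0006306782495303048
```

The cap now sits about 6 mm short of the disc centre. When the push stalled, the jar was wedged leaning between the board's top edge and the gripper body, and it rocked back as I withdrew. I'll push again with the tool a little higher (z ≈ 43 mm). The board is close enough to limit the tilt to about 0.1 rad, and the body won't wedge the cap.

```bash
python3 -m creep '[{"gripper":-0.39,"slide":[0,0,0.04],"twist":0},{"gripper":-0.39,"slide":[0,0,0.08],"twist":0},{"gripper":-0.39,"slide":[0,0,0.12],"twist":0},{"gripper":-0.39,"slide":[0,0,0.144],"twist":0},{"gripper":-0.39,"slide":[0.03,-0.008,0.144],"twist":0},{"gripper":-0.39,"slide":[0.06,-0.0167,0.144],"twist":0},{"gripper":-0.39,"slide":[0.075,-0.021,0.144],"twist":0},{"gripper":-0.39,"slide":[0.08,-0.022,0.144],"twist":0}]'
python3 -m creep '[{"gripper":-0.39,"slide":[0.003,-0.0008,0],"twist":0},{"gripper":-0.39,"slide":[0.005,-0.0014,0],"twist":0},{"gripper":-0.39,"slide":[0.007,-0.002,0],"twist":0},{"gripper":-0.39,"slide":[0.009,-0.0025,0],"twist":0},{"gripper":-0.39,"slide":[0.011,-0.003,0],"twist":0},{"gripper":-0.39,"slide":[0.013,-0.0036,0],"twist":0},{"gripper":-0.39,"slide":[0.014,-0.0039,0],"twist":0},{"gripper":-0.39,"slide":[0.014,-0.0039,0],"twist":0}]'
python3 st.py
```

```text
time: 11.97
eef_pos: [0.4765, -0.3675, 0.0399]
tcp_rot: [2.767, -1.488, 0.001]
force: [0.5, -0.2, 0.4]
opening: 0.026
finger_force: 0.0
time: 12.63
eef_pos: [0.4858, -0.3755, 0.0415]
tcp_rot: [2.767, -1.487, 0.001]
force: [0.4, -0.5, 0.3]
opening: 0.0263
finger_force: 0.0
t 12.6333 tcp [ 0.4858 -0.3755  0.0415] yaw -56.52203605137571 F [ 0.359  -0.4623  0.2543]
jar0 in tool [-0.1109 -0.0101]
cradled jar in rack axes vs disc -0.003022209190713943 -0.0003439657974761
to reach (-0.045, 0) [-0.0404  0.0113]
to reach (0.0025, 0) [ 0.0052 -0.0019]
cap px 314.5 256.0 64.28267669677734 cap rack axes 0.0012793712206994499 -0.0002503464117404474 in tool [ 0.0326 -0.0013]
```

```bash
python3 -m creep '[{"gripper":-0.39,"slide":[0.0015,-0.0004,0],"twist":0},{"gripper":-0.39,"slide":[0.003,-0.0008,0],"twist":0},{"gripper":-0.39,"slide":[0.004,-0.0011,0],"twist":0},{"gripper":-0.39,"slide":[0.004,-0.0011,0],"twist":0}]'
python3 st.py
python3 -m creep '[{"gripper":-0.39,"slide":[0.001,-0.0003,0],"twist":0},{"gripper":-0.39,"slide":[0.002,-0.0006,0],"twist":0},{"gripper":-0.39,"slide":[0.002,-0.0006,0],"twist":0}]'
python3 st.py
```

```text
time: 13.02
eef_pos: [0.4884, -0.3779, 0.0412]
tcp_rot: [-2.767, 1.488, 0.002]
force: [-1.5, 1.1, 1.3]
opening: 0.0258
finger_force: 0.6
t 13.0167 tcp [ 0.4884 -0.3779  0.0412] yaw -56.52665998372454 F [-1.5263  1.1341  1.3381]
jar0 in tool [-0.1143 -0.0091]
cradled jar in rack axes vs disc 0.0005101116484091797 -0.0003946325821902293
to reach (-0.045, 0) [-0.0439  0.0122]
to reach (0.0025, 0) [ 0.0018 -0.0009]
cap px 314.54052734375 256.1166076660156 64.91067504882812 cap rack axes 0.005056498070727033 -0.0003674467854080436 in tool [ 0.0329 -0.0013]
time: 13.32
eef_pos: [0.4887, -0.3781, 0.0411]
tcp_rot: [-2.766, 1.487, 0.008]
force: [-5.1, 4.8, 2.8]
opening: 0.0263
finger_force: 1.5
t 13.3167 tcp [ 0.4887 -0.3781  0.0411] yaw -56.532748068410726 F [-5.1048  4.7595  2.7626]
jar0 in tool [-0.1147 -0.009 ]
cradled jar in rack axes vs disc 0.0009158968767910554 -0.00040532020150142045
to reach (-0.045, 0) [-0.0442  0.0123]
to reach (0.0025, 0) [ 0.0014 -0.0008]
cap px 314.90521240234375 257.7987976074219 65.02098083496094 cap rack axes 0.005240292867016933 -0.0003655750797341624 in tool [ 0.0326 -0.0012]
```

It stalls at the same spot, so the jar is at the board now. I suspect the retreat drags it back, so I'll withdraw in small steps and watch the cap.

```bash
for i in 1 2; do python3 -m creep '[{"gripper":-0.39,"slide":[-0.001,0.0003,0],"twist":0},{"gripper":-0.39,"slide":[-0.002,0.0006,0],"twist":0},{"gripper":-0.39,"slide":[-0.003,0.0008,0],"twist":0},{"gripper":-0.39,"slide":[-0.003,0.0008,0],"twist":0}]' >/dev/null; python3 st.py | egrep "^t |crad|cap"; done
```

```text
t 13.7 tcp [ 0.4884 -0.3777  0.0414] yaw -56.52558813443314 F [-0.3124  0.6223 -0.5804]
cradled jar in rack axes vs disc 0.0004562396078823554 -0.00028947386758061987
cap px 314.51666259765625 256.5 64.7023696899414 cap rack axes 0.004565382979278353 -0.00018626628996864852 in tool [ 0.0324 -0.0012]
t 14.0833 tcp [ 0.4857 -0.3753  0.0414] yaw -56.52498886009468 F [0.6993 0.4412 0.6143]
cradled jar in rack axes vs disc -0.003183612591911517 -0.00024069618877943592
cap px 314.49444580078125 256.2398681640625 64.32591247558594 cap rack axes 0.0010959116446390093 -0.0001469682662546555 in tool [ 0.0326 -0.0013]
```

```bash
cat > lab.py <<'E'
from h import *
s,p,M=pose();D=np.array([.504,-.401]);t=np.radians(-40.5);x=np.array([np.cos(t),np.sin(t)])
w=cams.get_image("wrist");h=cv2.cvtColor(w["pixels"],cv2.COLOR_BGR2HSV)
m=((h[...,0]>100)&(h[...,0]<130)&(h[...,1]>90)&(h[...,2]>50)).astype(np.uint8)
m=cv2.morphologyEx(m,cv2.MORPH_CLOSE,np.ones((9,9)))
k=max(cv2.findContours(m,cv2.RETR_EXTERNAL,cv2.CHAIN_APPROX_NONE)[0],key=cv2.contourArea)
(u,v),r=cv2.minEnclosingCircle(k);q=cast(w,u,v,.105)[:2]
print("label px",round(u),round(v),round(r),"rack x %.4f"%((q-D)@x),"tool",(q-p[:2])@M[:2,:2])
c=w["pixels"];cv2.imwrite("pics/n%d.png"%(s["time"]*100),c)
E
python3 lab.py; python3 -m creep '[{"gripper":-0.39,"slide":[-0.003,0.0008,0],"twist":0},{"gripper":-0.39,"slide":[-0.006,0.0016,0],"twist":0},{"gripper":-0.39,"slide":[-0.010,0.0028,0],"twist":0},{"gripper":-0.39,"slide":[-0.010,0.0028,0],"twist":0}]' >/dev/null; python3 lab.py; python3 st.py | egrep "^t |crad|cap"
```

```text
label px 314 259 39 rack x 0.0002 tool [ 0.0315681  -0.00136922]
label px 300 248 40 rack x -0.0064 tool [ 0.03552183 -0.00586456]
t 14.5667 tcp [ 0.4774 -0.3682  0.0414] yaw -56.52150571420597 F [ 0.9187 -0.0179  0.1368]
cradled jar in rack axes vs disc -0.014150647575005197 -0.0001666398373114601
cap px 303.5824890136719 244.02330017089844 64.36055755615234 cap rack axes -0.004866703478328722 0.0019392569991141966 in tool [ 0.0368 -0.0046]
```

The jar wasn't dragged. It had been leaning about 0.1 rad against the board's top edge with its foot about 8 mm short, and it rocked back upright on release. To stop the lean, I'll lower the body until it just touches the cap and push from there, so the cap holds the jar level while it slides. First I'll find that contact height.

```bash
python3 -m creep '[{"gripper":-0.39,"slide":[0,0,0.003],"twist":0},{"gripper":-0.39,"slide":[0,0,0.006],"twist":0},{"gripper":-0.39,"slide":[0,0,0.0075],"twist":0},{"gripper":-0.39,"slide":[0,0,0.0075],"twist":0},{"gripper":-0.39,"slide":[0,0,0.0075],"twist":0}]' | egrep "pos|force"
for i in 1 2; do python3 -m creep '[{"gripper":-0.39,"slide":[0,0,0.0005],"twist":0},{"gripper":-0.39,"slide":[0,0,0.001],"twist":0},{"gripper":-0.39,"slide":[0,0,0.001],"twist":0}]' | egrep "pos|force"; done; python3 lab.py
```

```text
eef_pos: [0.4778, -0.3685, 0.0335]
force: [-0.1, -0.2, -0.9]
finger_force: 0.0
eef_pos: [0.4779, -0.3686, 0.0328]
force: [-0.2, 0.5, -0.4]
finger_force: 0.0
eef_pos: [0.4778, -0.3685, 0.0318]
force: [0.3, -0.4, -0.8]
finger_force: 0.0
label px 302 266 44 rack x -0.0060 tool [ 0.03501868 -0.00472352]
```

```bash
python3 -m creep '[{"gripper":-0.39,"slide":[0,0,0.0005],"twist":0},{"gripper":-0.39,"slide":[0,0,0.001],"twist":0},{"gripper":-0.39,"slide":[0,0,0.001],"twist":0}]' | egrep "pos|^force"
python3 -m creep '[{"gripper":-0.39,"slide":[0,0,0.0005],"twist":0},{"gripper":-0.39,"slide":[0,0,0.001],"twist":0},{"gripper":-0.39,"slide":[0,0,0.001],"twist":0}]' | egrep "pos|^force"
```

```text
eef_pos: [0.4778, -0.3685, 0.0308]
force: [0.3, -0.7, 0.1]
eef_pos: [0.4778, -0.3685, 0.0297]
force: [0.6, -0.9, -0.0]
```

```bash
python3 -m creep '[{"gripper":-0.39,"slide":[0,0,0.0005],"twist":0},{"gripper":-0.39,"slide":[0,0,0.001],"twist":0},{"gripper":-0.39,"slide":[0,0,0.001],"twist":0}]' | egrep "pos|^force"
python3 lab.py
```

```text
eef_pos: [0.4778, -0.3685, 0.0287]
force: [-0.7, 0.2, 0.1]
label px 301 271 46 rack x -0.0059 tool [ 0.03519392 -0.00474996]
```

```bash
python3 -m creep '[{"gripper":-0.39,"slide":[0,0,0.0005],"twist":0},{"gripper":-0.39,"slide":[0,0,0.001],"twist":0},{"gripper":-0.39,"slide":[0,0,0.0015],"twist":0},{"gripper":-0.39,"slide":[0,0,0.002],"twist":0},{"gripper":-0.39,"slide":[0,0,0.002],"twist":0}]' | egrep "pos|^force"
```

```text
eef_pos: [0.4778, -0.3685, 0.0267]
force: [-0.2, 0.8, -0.3]
```

```bash
python3 -m creep '[{"gripper":-0.39,"slide":[0,0,0.0005],"twist":0},{"gripper":-0.39,"slide":[0,0,0.001],"twist":0},{"gripper":-0.39,"slide":[0,0,0.0015],"twist":0},{"gripper":-0.39,"slide":[0,0,0.002],"twist":0},{"gripper":-0.39,"slide":[0,0,0.002],"twist":0}]' | egrep "pos|^force"
```

```text
eef_pos: [0.4778, -0.3685, 0.0247]
force: [0.7, 0.5, 0.4]
```

```bash
python3 -m creep '[{"gripper":-0.39,"slide":[0,0,0.0005],"twist":0},{"gripper":-0.39,"slide":[0,0,0.001],"twist":0},{"gripper":-0.39,"slide":[0,0,0.0015],"twist":0},{"gripper":-0.39,"slide":[0,0,0.002],"twist":0},{"gripper":-0.39,"slide":[0,0,0.002],"twist":0}]' | egrep "time|pos|^force"; python3 lab.py
```

```text
time: 17.63
eef_pos: [0.4778, -0.3685, 0.0227]
force: [0.2, -0.8, -0.3]
label px 301 284 50 rack x -0.0058 tool [ 0.03531624 -0.00471865]
```

There is no contact even at z = 22.7 mm, so the body clears the cap and I can push properly low. I'll first square the tool to the rack (twist −16°) so the fingers clear the divider noses.

```bash
python3 -m creep '[{"gripper":-0.39,"slide":[-0.0055,0.003,0],"twist":0},{"gripper":-0.39,"slide":[-0.0055,0.006,0],"twist":-6},{"gripper":-0.39,"slide":[-0.0055,0.0098,0],"twist":-12},{"gripper":-0.39,"slide":[-0.0055,0.0098,0.002],"twist":-16},{"gripper":-0.39,"slide":[-0.0055,0.0098,0.002],"twist":-16},{"gripper":-0.39,"slide":[-0.0055,0.0098,0.002],"twist":-16}]' | egrep "time|pos|^force"; python3 st.py; python3 lab.py
```

```text
time: 18.18
eef_pos: [0.4663, -0.3692, 0.0208]
force: [-0.1, 0.4, 0.1]
t 18.1833 tcp [ 0.4663 -0.3692  0.0208] yaw -40.639154834842394 F [-0.0523  0.3715  0.1325]
jar0 in tool [-0.085  -0.0479]
cradled jar in rack axes vs disc -0.020809661001768797 -0.0003781263595817776
to reach (-0.045, 0) [-0.0242 -0.0003]
to reach (0.0025, 0) [ 0.0233 -0.0004]
cap px 306.12353515625 255.5 85.65209197998047 cap rack axes -0.004694301335626032 0.0027257268594016544 in tool [ 0.0446 -0.0031]
label px 305 265 52 rack x -0.0070 tool [ 0.04218011 -0.0033762 ]
```

```bash
python3 -m creep '[{"gripper":-0.39,"slide":[0.004,-0.0015,0],"twist":0},{"gripper":-0.39,"slide":[0.008,-0.0015,0],"twist":0},{"gripper":-0.39,"slide":[0.011,-0.0015,0],"twist":0},{"gripper":-0.39,"slide":[0.013,-0.0015,0],"twist":0},{"gripper":-0.39,"slide":[0.015,-0.0015,0],"twist":0},{"gripper":-0.39,"slide":[0.017,-0.0015,0],"twist":0},{"gripper":-0.39,"slide":[0.018,-0.0015,0],"twist":0},{"gripper":-0.39,"slide":[0.018,-0.0015,0],"twist":0}]' | egrep "time|pos|force"; python3 lab.py
```

```text
time: 18.95
eef_pos: [0.4813, -0.3799, 0.0207]
force: [0.1, 0.3, -0.5]
finger_force: 0.0
label px 314 297 52 rack x 0.0025 tool [ 0.03339982 -0.00137706]
```

```bash
python3 -m creep '[{"gripper":-0.39,"slide":[0.0015,0,0],"twist":0},{"gripper":-0.39,"slide":[0.003,0,0],"twist":0},{"gripper":-0.39,"slide":[0.004,0,0],"twist":0},{"gripper":-0.39,"slide":[0.005,0,0],"twist":0},{"gripper":-0.39,"slide":[0.005,0,0],"twist":0}]' | egrep "time|pos|force"; python3 lab.py
```

```text
time: 19.42
eef_pos: [0.4815, -0.3801, 0.0203]
force: [-8.6, 7.4, 6.2]
finger_force: 0.0
label px 314 301 52 rack x 0.0031 tool [ 0.03380282 -0.00139359]
```

```bash
python3 -m creep '[{"gripper":-0.39,"slide":[-0.004,0,0],"twist":0},{"gripper":-0.39,"slide":[-0.007,0,0],"twist":0},{"gripper":-0.39,"slide":[-0.010,0,0],"twist":0},{"gripper":-0.39,"slide":[-0.015,0,0],"twist":0},{"gripper":-0.39,"slide":[-0.020,0,0],"twist":0},{"gripper":-0.39,"slide":[-0.020,0,0],"twist":0}]' | egrep "time|pos|force"; python3 lab.py
```

```text
time: 19.97
eef_pos: [0.469, -0.3694, 0.0208]
force: [-0.3, 1.2, -0.1]
finger_force: 0.0
label px 313 275 52 rack x -0.0076 tool [ 0.03951851 -0.00165575]
```

The jar was pushed forward at the cap again: 11 N but finger force 0, so the palm linkage touched the cap before the tips reached deep enough. With the tips 26 mm apart, the jar sinks between them. With the fingers shut the tips present a flat front and lead by about 5 mm more, so I'll shut them and push low again.

```bash
python3 -m creep '[{"gripper":-1,"slide":[0,0,0],"twist":0},{"gripper":-1,"slide":[0,-0.001,0],"twist":0},{"gripper":-1,"slide":[0,-0.0015,0],"twist":0},{"gripper":-1,"slide":[0.002,-0.0015,0],"twist":0},{"gripper":-1,"slide":[0.004,-0.0015,0],"twist":0},{"gripper":-1,"slide":[0.006,-0.0015,0],"twist":0},{"gripper":-1,"slide":[0.008,-0.0015,0],"twist":0},{"gripper":-1,"slide":[0.008,-0.0015,0],"twist":0}]' | egrep "time|pos|force|opening"; python3 lab.py
python3 -m creep '[{"gripper":-1,"slide":[0.0015,0,0],"twist":0},{"gripper":-1,"slide":[0.003,0,0],"twist":0},{"gripper":-1,"slide":[0.0045,0,0],"twist":0},{"gripper":-1,"slide":[0.006,0,0],"twist":0},{"gripper":-1,"slide":[0.006,0,0],"twist":0}]' | egrep "time|pos|force|opening"; python3 lab.py
```

```text
time: 20.68
eef_pos: [0.4774, -0.3747, 0.0208]
force: [0.2, 0.2, -0.4]
opening: 0.0003
finger_force: 0.0
label px 316 285 52 rack x -0.0005 tool [ 0.03675604 -0.00079566]
time: 21.15
eef_pos: [0.4797, -0.3767, 0.0204]
force: [-4.5, 3.3, 2.1]
opening: 0.0003
finger_force: 0.2
label px 315 287 53 rack x 0.0028 tool [ 0.03706461 -0.00116961]
```

```bash
python3 -m creep '[{"gripper":-1,"slide":[-0.004,0,0],"twist":0},{"gripper":-1,"slide":[-0.007,0,0],"twist":0},{"gripper":-1,"slide":[-0.010,0,0],"twist":0},{"gripper":-1,"slide":[-0.014,0,0],"twist":0},{"gripper":-1,"slide":[-0.014,0,0],"twist":0}]' | egrep "time|pos|force"; python3 lab.py
```

```text
time: 21.62
eef_pos: [0.4703, -0.3686, 0.0209]
force: [0.1, -0.1, 0.0]
finger_force: 0.0
label px 320 269 52 rack x -0.0055 tool [ 4.11574999e-02 -4.70869916e-05]
```

The result is better (rest position about −4 to −5 mm), but the palm still meets the cap. Next, I'll push from z ≈ 44 mm, where the palm is above the cap, until the jar leans on the board. Then I'll sweep the tool down while still pushing, so friction and the palm press the rear of the jar down and its foot slides in.

```bash
python3 -m creep '[{"gripper":-1,"slide":[0,0,-0.012],"twist":0},{"gripper":-1,"slide":[0,0,-0.023],"twist":0},{"gripper":-1,"slide":[0.004,0,-0.023],"twist":0},{"gripper":-1,"slide":[0.008,0,-0.023],"twist":0},{"gripper":-1,"slide":[0.012,0,-0.023],"twist":0},{"gripper":-1,"slide":[0.015,0,-0.023],"twist":0},{"gripper":-1,"slide":[0.018,0,-0.023],"twist":0},{"gripper":-1,"slide":[0.018,0,-0.023],"twist":0}]' | egrep "time|pos|force"; python3 lab.py
```

```text
time: 22.33
eef_pos: [0.4823, -0.379, 0.0431]
force: [-6.3, 4.2, 6.7]
finger_force: 1.5
label px 316 254 39 rack x 0.0026 tool [ 0.03346636 -0.00083901]
```

```bash
python3 -m creep '[{"gripper":-1,"slide":[0,0,0.001],"twist":0},{"gripper":-1,"slide":[0,0,0.002],"twist":0},{"gripper":-1,"slide":[0.0005,0,0.003],"twist":0},{"gripper":-1,"slide":[0.0005,0,0.004],"twist":0},{"gripper":-1,"slide":[0.001,0,0.005],"twist":0},{"gripper":-1,"slide":[0.001,0,0.006],"twist":0}]' | egrep "time|pos|force"; python3 lab.py
```

```text
time: 22.88
eef_pos: [0.4823, -0.3791, 0.0419]
force: [-17.9, 14.0, 40.5]
finger_force: 3.4
label px 315 256 39 rack x 0.0027 tool [ 0.03338244 -0.00102128]
```

Fz has reached 40 N: the palm is now sitting on the cap. I'll relieve that straight away.

```bash
python3 -m creep '[{"gripper":-1,"slide":[0,0,-0.003],"twist":0},{"gripper":-1,"slide":[0,0,-0.0065],"twist":0},{"gripper":-1,"slide":[0,0,-0.0075],"twist":0},{"gripper":-1,"slide":[0,0,-0.0075],"twist":0}]' | egrep "time|pos|force"; python3 lab.py
```

```text
time: 23.27
eef_pos: [0.4825, -0.3792, 0.0441]
force: [-5.9, 4.4, 2.6]
finger_force: 1.0
label px 314 253 38 rack x 0.0028 tool [ 0.03330605 -0.00140494]
```

```bash
python3 -m creep '[{"gripper":-1,"slide":[-0.004,0,-0.004],"twist":0},{"gripper":-1,"slide":[-0.008,0,-0.004],"twist":0},{"gripper":-1,"slide":[-0.013,0,-0.004],"twist":0},{"gripper":-1,"slide":[-0.020,0,-0.004],"twist":0},{"gripper":-1,"slide":[-0.020,0,-0.004],"twist":0}]' | egrep "time|pos|force"; python3 lab.py
```

```text
time: 23.73
eef_pos: [0.4689, -0.3674, 0.0492]
force: [-0.0, 0.5, 0.6]
finger_force: 0.0
label px 321 206 37 rack x -0.0016 tool [0.04694125 0.00083904]
```

Much better: the jar now rests at −1.6 mm, and home reads about +1.3 mm on the same scale, so it is within about 3 mm of the board. I'll withdraw fully and check for any displaced bystanders against the first scene image.

```bash
python3 -m creep '[{"gripper":-1,"slide":[-0.03,0,0],"twist":0},{"gripper":-1,"slide":[-0.06,0,0],"twist":0},{"gripper":-1,"slide":[-0.08,0,0],"twist":0},{"gripper":-1,"slide":[-0.08,0,-0.04],"twist":0},{"gripper":-1,"slide":[-0.08,0,-0.08],"twist":0},{"gripper":-1,"slide":[-0.08,0,-0.12],"twist":0},{"gripper":-1,"slide":[-0.08,0,-0.14],"twist":0},{"gripper":-1,"slide":[-0.08,0,-0.14],"twist":0}]' | egrep "time|pos|force"; python3 lab.py; python3 - <<'E'
from h import *
a=cv2.imread("pics/scene0.png");b=cams.get_image("scene")["pixels"]
g=lambda i:np.float32(cv2.cvtColor(i,cv2.COLOR_BGR2GRAY))
for n,(x0,y0,x1,y1) in dict(rackjar=(315,130,342,182),mill=(345,135,365,176),dish=(268,195,320,240),sesame=(235,212,268,258),glass=(225,252,272,318),tape=(295,238,350,286),box=(150,220,232,298)).items():
    s,r=cv2.phaseCorrelate(g(a[y0:y1,x0:x1]),g(b[y0:y1,x0:x1]));print(n,np.round(s,2),round(r,2))
# jar cap top & base in scene
h=cv2.cvtColor(b,cv2.COLOR_BGR2HSV);m=((h[...,0]<6)|(h[...,0]>170))&(h[...,1]>120)&(h[...,2]>60);m[:, :372]=0;m[:,395:]=0;m[:118]=0;m[145:]=0
v,u=np.nonzero(m);print("red cap px",u.min(),u.max(),v.min(),v.max())
q=cast(cams.get_image("scene"),(u.min()+u.max())/2,(v.min()+v.max())/2,.105)[:2]+[.0035,-.0028]
t=np.radians(-40.5);print((q-[.504,-.401])@[np.cos(t),np.sin(t)],(q-[.504,-.401])@[-np.sin(t),np.cos(t)])
E
```

```text
time: 24.45
eef_pos: [0.412, -0.3185, 0.195]
force: [0.1, -0.5, -1.0]
finger_force: 0.0
label px 319 41 17 rack x -0.0002 tool [0.12336017 0.00189689]
rackjar [0.48 0.02] 1.01
mill [-0.26  0.49] 1.04
dish [0.04 0.55] 1.0
sesame [-0.03 -0.  ] 1.0
glass [ 0.07 -0.04] 0.98
tape [-0.02 -0.  ] 0.99
box [-0.01 -0.02] 0.98
red cap px 375 389 126 133
-0.003577772062110128 0.002007914965268221
```

The jar is seated and upright, the bystanders show at most about half a pixel of shift, and the hand is clear. Handing in.

```bash
python3 -c "
from station import job
print(job.close_job())"
```

```text
the job is handed in; nothing more can be done
None
```

I pushed the jar into the free right-hand bay; it stands upright an estimated 3 mm from the back board, with the other things unmoved and the hand clear, and the job is handed in at about 24.5 s. No verdict came back, and one push briefly put about 40 N on the cap, right at the body-force limit, before I eased it off.

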